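Weigh the blue sample plate

TASK

Weigh the blue sample plate, which lies too flat on the white plinth to be picked up: slide it towards the robot until its near end overhangs the plinth's front edge, pinch it there by its two long sides, and lay it on the steel pan of the balance. It must lie flat, roughly centred and lengthwise along the pan, and be let go. Leave the orange plate where it is.

Things in the scene. Friction and masses are not known exactly. Their poses are not given: they have to be found in the camera images.
- blue_plate: The plate to weigh: flat blue rectangle, 110 mm long (its x axis) by 56 mm wide (its y axis) by 3 mm thick, about 55 g, loose, square edges. Origin: centre of its underside. It starts flat on top of the plinth, wholly on it, its -x end towards the robot and the plinth's front edge (up to about 10 degrees askew). It slides when pressed on top with the fingertips and dragged, or when pushed at its far end.
- plinth: Fixed white block, 200 mm deep (x) by 250 mm wide (y) by 60 mm high, flat top without rim. Origin: centre of its underside on the bench. Its front face, grey with a small black mark, is at x = -100 mm in its own frame and faces the robot (plinth turned up to about 9 degrees); the front top edge is the one to slide over. The bench in front of it is empty, 60 mm below its top.
- orange_plate: Another loose plate of exactly the same size, orange, lying beside the blue one on the plinth, on its left or its right (centres about 110 mm apart). Bystander: leave it. Origin: centre of its underside.
- pan (a point): Centre of the top face of the balance's pan, 70 mm above the bench. The pan is a fixed raised steel bar, 90 mm long (the point's x axis) by 36 mm wide (y axis), narrower than the plate, so that fingers holding the plate's long sides pass down beside it. It stands 35 mm above the white balance body, 170 mm (x) by 140 mm (y), which has a black display strip near its -x edge. The balance is fixed to the bench and may be turned up to about 30 degrees.
Mind the look-alikes: they are no part of the job. Leave any brown or turquoise look-alike of the part that bears pan alone. Of the things like the blue_plate, leave any that is brown; of the rest the smaller one is meant.

How it is judged:
By the outcome, as a careful person would: the job done as asked, in the order asked, and still so for the second after the job is handed in, with the robot touching nothing.
It also fails if it takes over 48 s, if anything falls off the work surface, if the arm or the gripper's body presses on something with over 40 N, if the wrist force passes 120 N, or if a joint passes its speed limit or range.

ROBOT

A 6-joint arm with a two-finger parallel gripper is mounted at the origin on the work surface. World frame = base frame: x ahead of the robot, y to its left, z up, the work surface at z = 0. Lengths are in m, angles in rad, forces in N, time in s.
With the tool pointing down it reaches from about 0.425 to 0.95 m from the base axis. Payload 3.5 kg.
Tool frame: the origin (TCP) lies at the very end of the fingers, on their centre line; the grasp point (between the pads) lies 19 mm behind it; z points along the fingers, y is the line along which they close (so a half turn about z gives the same grasp; the last joint's range is limited). The gripper opens to 85 mm and grips with 20 to 120 N. Pads are 22 mm wide; open, the fingers measure 114 mm over their backs; the gripper's body (76 mm by 85 mm) begins 54 mm behind the grasp point. The pads swing forward as they close: fully open they stand 13 mm farther back than shut.
Start: joints at [1.16, 0.286, 1.577, -0, 1.279, -0.15], TCP at [0.174, 0.652, 0.231] pointing down, gripper open.
Joint ranges: [-2.77, 2.77], [-0.9, 2.22], [0.21, 2.48], [-1.53, 4.67], [0.24, 2.81], [-2.84, 2.84]. Speed limits (rad/s): [2.79, 2.79, 3.14, 3.14, 3.14, 3.14].

INTERFACE

Orientations are given as a unit quaternion [x, y, z, w].
In Python, from station import robot gives the robot as it stands. The module is installed in compiled form; this text tells all that it offers. Calls block until the motion is done:
- robot.move_ptp(position, orientation): joint-space move of the TCP to a pose.
- robot.movel(position, speed=0.15, frame=None, stop_force=None): straight line of the TCP; frame=None keeps the orientation; speed is the mean speed in m/s. With stop_force (N) it stops when the force on the tool has changed by that much, and returns True; else False.
- robot.goto_joints(angles): joint-space move.
- robot.grip(opening, squeeze=None): opening from 0.0 (shut) to 1.0 (fully open); squeeze is the grip in N (None keeps the last); returns when the fingers have stopped.
- robot.wait(seconds).
- robot.inverse_kinematics(position, orientation): joint angles nearest the present ones, or None.
- robot.state(): the state.
- robot.get_image(name): name is "scene" or "top" or "wrist"; returns a dict with "pixels" (400x640x3 uint8, red, green, blue), "fov_y" (degrees; the focal length in pixels is half the picture's height over the tangent of half this angle, whatever the lens; pixels are square), "cx", "cy" (the principal point, pixels), "k1" (the pictures are not rectified: a ray, as slopes to the right and down, at radius r is drawn at 1 + k1 r^2 times it, then the intrinsics apply), "R" (3x3) and "t" (3): a world point X has camera coordinates R X + t. Camera axes: x right, y down, z forward; pixel columns grow to the right and rows downward; lengths in m; the calibration is good to about 2 mm. A picture is of the moment at which its call begins. There is no depth.
A pose or a line that the arm cannot do raises robot.IKError and nothing moves.
- robot.job_done(): hands the job in; it is judged then, once.
The state is a dict: "clock": time; "joint_positions": joint angles; "dq": joint speeds; "tau": joint torques, N m; "position": TCP position; "tcp_rot": TCP orientation; "force": force on the tool from outside, world axes, zero at the start; "wrist_torque": the same for the moment, N m; "opening": opening from 0.0 (shut) to 1.0 (fully open); "grip_force": force on a finger pad.
Only numpy, scipy, OpenCV 4.12 (cv2) and the standard library are available. Lean on these libraries where they do the work, as an engineer would, in place of code of your own. Each camera call takes 0.05 s, during which the arm holds its last target. There are 200 camera calls.

## Working session

There is one attempt and no reset: what is moved stays moved. The work goes in short steps, each a Python script; the robot and the scene stay as the last script left them, time stands still between calls to the robot, and variables do not carry over. Pictures are saved under pics/ and viewed, at most 14 in all, crops included, and the job is handed in when it is done.

```bash
mkdir -p pics; cat > h.py <<'E'
import numpy as np, cv2
from station import robot
def snap(n,f):
    im=robot.get_image(n); cv2.imwrite('pics/'+f,im['pixels'][:,:,::-1]); np.save('pics/'+f+'.npy',im,allow_pickle=True); return im
def KD(im):
    f=200/np.tan(np.radians(im['fov_y'])/2)
    return np.array([[f,0,im['cx']],[0,f,im['cy']],[0,0,1.]]),np.array([im['k1'],0,0,0.])
def ray(im,uv):
    K,D=KD(im); p=cv2.undistortPoints(np.array(uv,float).reshape(-1,1,2),K,D,None,None).reshape(-1,2)
    R=np.array(im['R']);t=np.array(im['t']); d=np.c_[p,np.ones(len(p))]@R
    return -R.T@t,d
def onz(im,uv,z):
    c,d=ray(im,uv); return c+d*((z-c[2])/d[:,2])[:,None]
def tri(im1,a,im2,b):
    c1,d1=ray(im1,a);c2,d2=ray(im2,b);o=[]
    for u,v in zip(d1,d2):
        A=np.c_[u,-v]; s=np.linalg.lstsq(A,c2-c1,rcond=None)[0]; o.append((c1+u*s[0]+c2+v*s[1])/2)
    return np.array(o)
def proj(im,X):
    K,D=KD(im); return cv2.projectPoints(np.array(X,float).reshape(-1,1,3),cv2.Rodrigues(np.array(im['R']))[0],np.array(im['t']),K,D)[0].reshape(-1,2)
def load(f): return np.load('pics/'+f+'.npy',allow_pickle=True).item()
E
python3 - <<'E'
from h import *
for n in('top','scene','wrist'):
    i=snap(n,n+'0.png'); print(n,i['fov_y'],i['k1'],np.round(-np.array(i['R']).T@i['t'],3))
print(robot.state())
E
```

```text
top 48.35939559747224 -0.09835256361217917 [ 0.274 -0.122  1.266]
scene 51.47298947249839 -0.02227629916230283 [ 0.978 -0.734  0.93 ]
wrist 59.59245554190798 -0.034845355333089134 [0.097 0.673 0.373]
{'clock': 0.15, 'joint_positions': array([ 1.16001026e+00,  2.87037651e-01,  1.57784737e+00, -3.65262093e-05,
        1.27858621e+00, -1.49938790e-01]), 'dq': array([ 1.09943725e-03, -1.99716053e-03, -2.73502195e-03,  3.15341557e-05,
       -1.97376859e-03, -2.06464798e-04]), 'tau': array([ 7.30480351e-04, -4.06604004e+01, -2.93140912e+01, -1.28043298e-04,
        3.93092094e-03, -3.25508196e-06]), 'position': array([0.17381534, 0.6517075 , 0.23021099]), 'tcp_rot': array([ 1.30048907e-01,  9.91507135e-01, -9.07451656e-04, -2.43103400e-04]), 'force': array([0.71113045, 0.15825613, 0.11149003]), 'wrist_torque': array([-0.00171176,  0.03056077, -0.01458135]), 'grip_force': 0.0, 'opening': 0.9981914598368942}
```

View pics/top0.png

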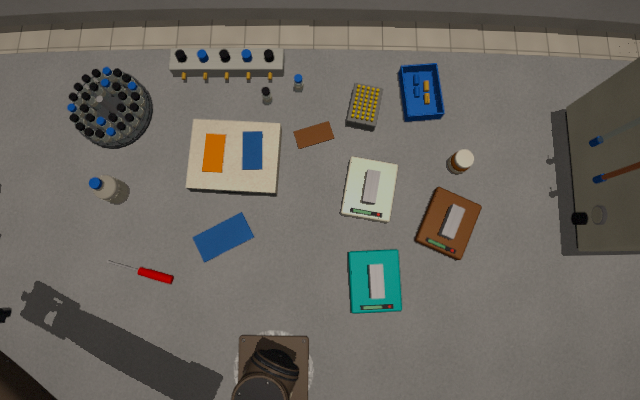

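View pics/scene0.png

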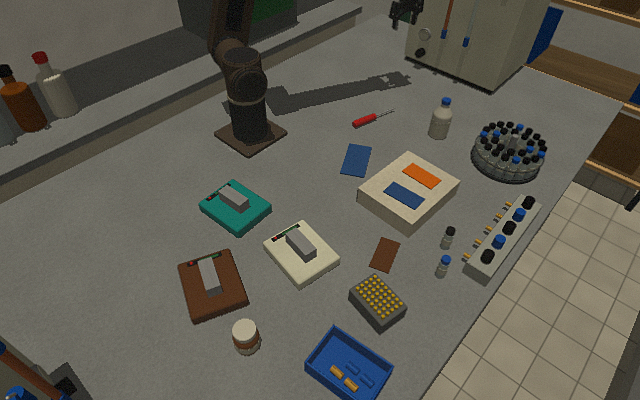

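The top view shows the plinth with orange plate (214,153) and small blue plate (252,150). The larger blue decoy lies on the bench at (224,237). The white balance is at (370,190); the brown and turquoise balances are decoys. Next I'll get corners in both views.

```bash
cat >> h.py <<'E'
def blobs(im,lo,hi,amin=150):
    hsv=cv2.cvtColor(im['pixels'],cv2.COLOR_RGB2HSV); m=cv2.inRange(hsv,lo,hi)
    m=cv2.morphologyEx(m,cv2.MORPH_OPEN,np.ones((3,3),np.uint8))
    cs=[c for c in cv2.findContours(m,cv2.RETR_EXTERNAL,cv2.CHAIN_APPROX_NONE)[0] if cv2.contourArea(c)>amin]
    return cs
def quad(c):
    h=cv2.convexHull(c); return cv2.approxPolyN(h,4,ensure_convex=True).reshape(-1,2).astype(float)
BLUE=((100,120,40),(125,255,255)); ORG=((5,150,100),(20,255,255))
E
python3 - <<'E'
from h import *
T=load('top0.png');S=load('scene0.png')
for nm,im in(('T',T),('S',S)):
    for k,r in(('blue',BLUE),('org',ORG),('white',((0,0,150),(90,60,255))),):
        for c in blobs(im,*r):
            q=quad(c); m=q.mean(0)
            if (nm=='T' and 180<m[0]<400 and 110<m[1]<260) or (nm=='S' and 260<m[0]<470 and 140<m[1]<290): print(nm,k,cv2.contourArea(c),q.tolist())
def crop(im,x,y,w,h,s): return cv2.resize(im['pixels'][y:y+h,x:x+w,::-1],None,fx=s,fy=s,interpolation=cv2.INTER_CUBIC)
a=crop(T,180,110,220,125,3.6); b=crop(S,255,140,210,150,3.6)
a=a[:,:756];cv2.imwrite('pics/crT.png',crop(T,180,110,220,125,3.6));cv2.imwrite('pics/crS.png',crop(S,255,145,210,145,3.8))
E
```

```text
T blue 1442.0 [[254.0, 236.0], [204.0, 262.0], [192.0, 237.0], [241.0, 212.0]]
T blue 650.5 [[261.0, 132.0], [261.0, 168.0], [243.0, 169.0], [243.0, 132.0]]
T org 690.5 [[225.0, 134.0], [221.0, 172.0], [202.0, 171.0], [206.0, 134.0]]
T org 588.0 [[334.0, 138.0], [299.0, 148.0], [293.0, 131.0], [328.0, 121.0]]
T white 2462.0 [[398.0, 164.0], [389.0, 221.0], [341.0, 213.0], [351.0, 156.0]]
T white 6001.5 [[280.0, 123.0], [275.0, 192.0], [185.0, 187.0], [193.0, 118.0]]
S blue 456.5 [[424.0, 199.0], [414.0, 209.0], [382.0, 191.0], [394.0, 182.0]]
S blue 668.0 [[371.0, 147.0], [363.0, 177.0], [340.0, 173.0], [349.0, 143.0]]
S org 412.0 [[442.0, 180.0], [431.0, 189.0], [400.0, 171.0], [412.0, 162.0]]
S white 1636.5 [[340.0, 257.0], [298.0, 284.0], [262.0, 242.0], [302.0, 219.0]]
```

View pics/crT.png

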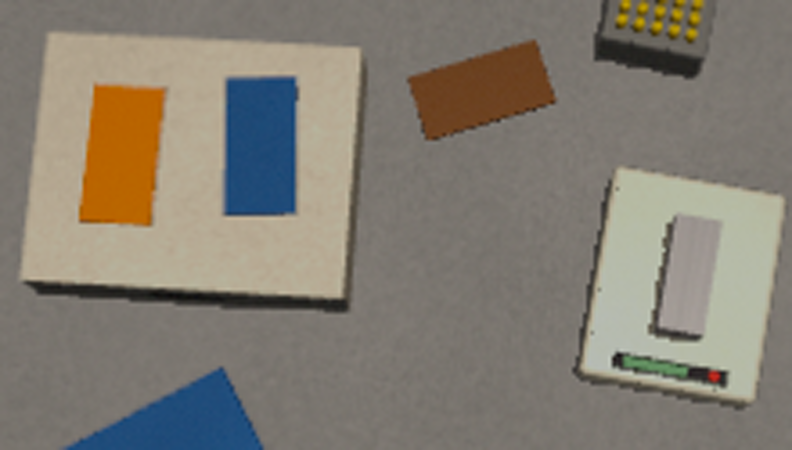

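View pics/crS.png

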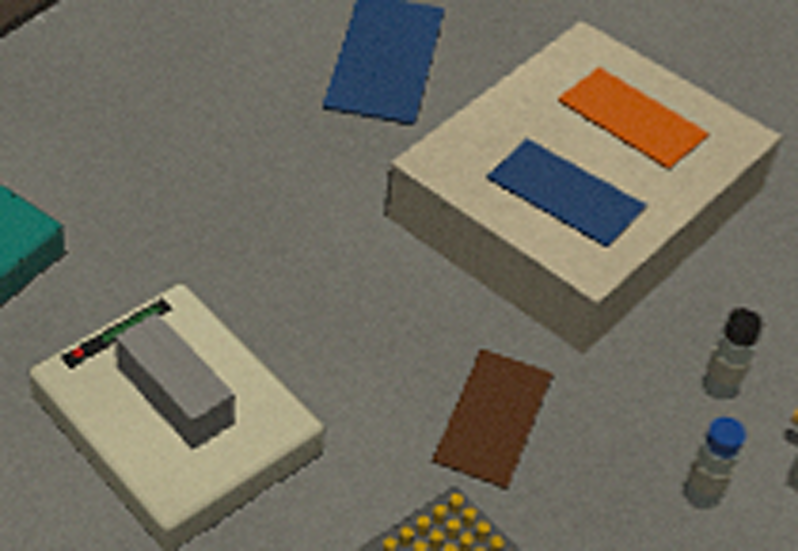

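Corners read from the crops: T has plate (225,79)-(296,214), plinth top edge near (23,281)-(347,299) and pan top (677,214)-(704,338). S has the matching corners. I'll triangulate them.

```bash
python3 - <<'E'
from h import *
np.set_printoptions(precision=4,suppress=True)
T=load('top0.png');S=load('scene0.png')
t=lambda p:(np.array(p)+.5)/3.6-.5+[180,110]
s=lambda p:(np.array(p)+.5)/3.8-.5+[255,145]
D={'plate':([(225,79),(297,76),(296,214),(225,215)],[(646,207),(608,245),(488,178),(528,139)],.063),
'plinth':([(49,33),(361,47),(347,299),(23,281)],[(780,138),(598,301),(388,168),(582,22)],.06),
'pan':([(677,214),(721,220),(704,338),(662,331)],[(233,395),(192,420),(118,343),(155,318)],.07)}
for k,(a,b,z) in D.items():
    X=tri(T,t(a),S,s(b)); Y=onz(T,t(a),z); Z=onz(S,s(b),z)
    for n,P in(('tri',X),('T',Y),('S',Z)):
        d=(P[0]+P[1]-P[2]-P[3]); print(k,n,P.mean(0),'yaw',np.degrees(np.arctan2(d[1],d[0])),'L',np.linalg.norm(d)/2,'W',np.linalg.norm(P[0]-P[1]+P[3]-P[2])/2)
    if k=='plinth': print(X)
E
```

```text
plate tri [0.6058 0.067  0.0601] yaw 1.6382346420157616 L 0.10935991151922317 W 0.05598620203857632
plate T [0.6044 0.0659 0.063 ] yaw 1.9598514333192674 L 0.10991893018073907 W 0.05565093710451736
plate S [0.6076 0.065  0.063 ] yaw 1.4145656455594438 L 0.10826133208818806 W 0.055154160304447634
plinth tri [0.5918 0.1189 0.0571] yaw -2.257711695383301 L 0.19963623827605087 W 0.2507644140493938
plinth T [0.5907 0.1179 0.06  ] yaw -1.9125190691837566 L 0.20076335514904162 W 0.249738699919397
plinth S [0.5936 0.1166 0.06  ] yaw -1.8701684410099928 L 0.19690461288828684 W 0.24934244661753327
[[ 0.6972  0.2395  0.0566]
 [ 0.6858 -0.0095  0.0606]
 [ 0.4861 -0.0031  0.0546]
 [ 0.4981  0.2488  0.0566]]
pan tri [ 0.5055 -0.2658  0.0655] yaw -8.895277877322734 L 0.09030202161803116 W 0.03356029240585155
pan T [ 0.5039 -0.2662  0.07  ] yaw -8.17869703130931 L 0.09211409420344363 W 0.03313051179118038
pan S [ 0.509  -0.2673  0.07  ] yaw -8.257432242185917 L 0.08483359482629535 W 0.03394789626665463
```

```bash
cat >> h.py <<'E'
def Q(yaw):  # tool down, tool x at yaw+180 deg
    a=np.radians(yaw+180)/2; return [np.cos(a),np.sin(a),0,0]
def st(): s=robot.state(); print(round(s['clock'],2),np.round(s['position'],4),'F',np.round(s['force'],1),'op',round(s['opening'],3),'gf',round(s['grip_force'],1)); return s
E
python3 - <<'E'
from h import *
np.set_printoptions(precision=4,suppress=True)
q=Q(1.7)
print(robot.inverse_kinematics([.626,.067,.12],q),robot.inverse_kinematics([.467,.066,.05],q),robot.inverse_kinematics([.47,-.26,.06],Q(-8.3)),robot.inverse_kinematics([.47,-.26,.2],Q(-8.3)))
robot.grip(.3,squeeze=40)
robot.move_ptp([.626,.067,.12],q); st()
snap('wrist','w1.png')
robot.movel([.626,.067,.08],speed=.1); st()
print(robot.movel([.626,.067,.05],speed=.02,stop_force=6)); s=st()
E
```

```text
[-0.0543  0.298   1.7768 -0.      1.0669 -1.6548] [-0.0752  0.0777  2.1886 -0.      0.8753 -1.6757] [-0.6943  0.1964  2.0304 -0.      0.9149 -2.1202] [-0.6943  0.0105  1.9451 -0.      1.186  -2.1202]
3.39 [0.626  0.0678 0.1202] F [-0.5  0.3  0.5] op 0.302 gf 0.0
3.99 [0.6258 0.0671 0.0794] F [-0.5  0.2  0. ] op 0.301 gf 0.0
True
4.89 [0.6259 0.067  0.063 ] F [-0.7  0.2  3.4] op 0.299 gf 1.9
```

View pics/w1.png

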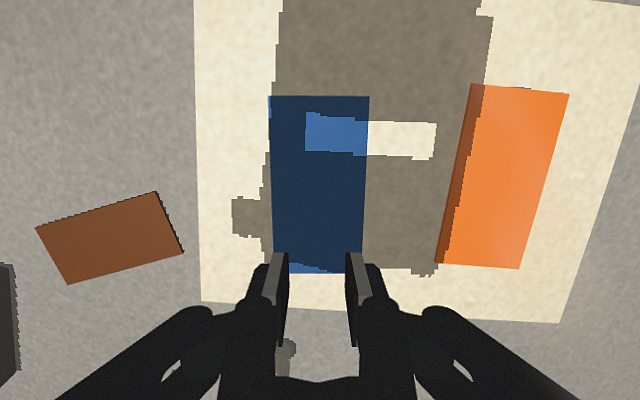

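The wrist view shows the plate centred between the fingers (columns 269–369, near end at row 96), and contact came at z = 0.063. Now I'll press and drag.

```bash
python3 - <<'E'
from h import *
robot.movel([.626,.067,.061],speed=.02); st()
robot.movel([.606,.067,.061],speed=.04); st()
i=snap('top','t1.png')
for c in blobs(i,*BLUE):
    q=quad(c)
    if q.mean(0)[1]<205 and 200<q.mean(0)[0]<280: print(cv2.contourArea(c),q.tolist())
snap('wrist','w2.png')
E
```

```text
5.14 [0.6259 0.067  0.0629] F [-4.3 -0.9 10.8] op 0.3 gf 5.2
5.79 [0.6078 0.0669 0.0629] F [ 1.5 -0.8  5.9] op 0.302 gf 3.4
234.5 [[261.0, 175.0], [245.0, 175.0], [245.0, 165.0], [261.0, 149.0]]
```

View pics/w2.png

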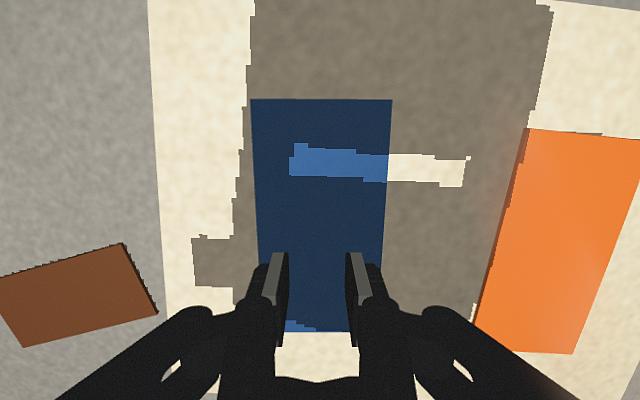

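The plate's near end moved about 18 mm with the tool, so there was no slip. The wrist view has its near corners at (250,99) and (392,100). I'll continue the drag and check for slip in the wrist picture.

```bash
cat >> h.py <<'E'
def near(im,cols=(270,375)):
    hsv=cv2.cvtColor(im['pixels'],cv2.COLOR_RGB2HSV); m=cv2.inRange(hsv,(95,100,20),(125,255,255))
    n,l,s,_=cv2.connectedComponentsWithStats(m)
    k=l[200,320] or l[180,320]; b=(l==k)
    ys=np.where(b.sum(1)>40)[0]; r0=ys[0]; 
    # side lines between r0+10..240, front line over central columns
    rows=np.arange(r0+8,235); L=[np.where(b[r])[0].min() for r in rows]; R=[np.where(b[r])[0].max()+1 for r in rows]
    cc=np.arange(L[0]+10,R[0]-10); F=[np.where(b[:,c])[0].min() for c in cc]
    pl,pr,pf=np.polyfit(rows,L,1),np.polyfit(rows,R,1),np.polyfit(cc,F,1)
    def X(p):
        r=r0
        for _ in range(9): c=np.polyval(p,r); r=np.polyval(pf,c)
        return c,r
    px=np.array([X(pl),X(pr),(np.polyval(pl,225),225),(np.polyval(pr,225),225)])
    W=onz(im,px-[.5,.5],.063); d=W[2:].mean(0)-W[:2].mean(0)
    print('px',np.round(px,1).tolist(),'near mid',np.round(W[:2].mean(0),4),'yaw',round(np.degrees(np.arctan2(d[1],d[0])),2),'w',round(np.linalg.norm(W[0]-W[1]),4))
    return W
E
python3 - <<'E'
from h import *
near(load('w2.png'))
robot.movel([.606,.067,.0605],speed=.04); st()
for x in(.57,.54,.524):
    robot.movel([x,.067,.0605],speed=.05); st(); near(snap('wrist','w3_%d.png'%(x*1000)))
E
```

```text
px [[250.6, 99.5], [392.0, 100.2], [257.1, 225.0], [384.0, 225.0]] near mid [0.5324 0.0671 0.063 ] yaw 1.57 w 0.0556
6.14 [0.6077 0.0669 0.0629] F [0.6 0.3 9.8] op 0.302 gf 4.6
7.01 [0.5724 0.0668 0.0629] F [2.8 0.3 8.2] op 0.3 gf 4.0
px [[250.6, 99.6], [392.1, 100.2], [257.1, 225.0], [384.0, 225.0]] near mid [0.4971 0.067  0.063 ] yaw 1.55 w 0.0555
7.81 [0.5425 0.0668 0.0629] F [1.9 0.1 8.3] op 0.301 gf 4.2
px [[250.3, 99.2], [392.4, 99.7], [257.1, 225.0], [383.9, 225.0]] near mid [0.467 0.067 0.063] yaw 1.51 w 0.0557
8.32 [0.5265 0.0668 0.0629] F [1.4 0.5 8.8] op 0.299 gf 4.4
px [[250.5, 99.1], [392.4, 99.8], [257.0, 225.0], [384.0, 225.0]] near mid [0.4509 0.067  0.063 ] yaw 1.48 w 0.0557
```

```bash
python3 - <<'E'
from h import *
robot.movel([.5185,.067,.0605],speed=.04); st(); near(snap('wrist','w4.png'))
robot.movel([.521,.067,.12],speed=.15)
robot.grip(1.0)
robot.movel([.469,.067,.13],speed=.15); st()
near(snap('wrist','w5.png'))
snap('scene','s2.png')
i=load('s2.png')['pixels'][125:270,330:470,::-1]; a=cv2.resize(i,None,fx=3.4,fy=3.4)
w=cv2.resize(load('w5.png')['pixels'][:,80:560,::-1],None,fx=.65,fy=.65)
o=np.zeros((500,800,3),np.uint8);o[:a.shape[0],:a.shape[1]]=a;o[:w.shape[0],480:480+w.shape[1]]=w[:,:320]; cv2.imwrite('pics/c2.png',o)
E
```

```text
8.66 [0.5212 0.0668 0.0629] F [4.6 0.1 7.2] op 0.301 gf 4.1
px [[250.4, 99.1], [392.3, 99.9], [256.9, 225.0], [384.0, 225.0]] near mid [0.4457 0.067  0.063 ] yaw 1.49 w 0.0556
10.37 [0.4695 0.067  0.1304] F [ 0.7 -0.1  0.3] op 1.004 gf 0.0
px [[271.9, 181.0], [361.5, 181.1], [273.6, 225.0], [359.9, 225.0]] near mid [0.4447 0.0667 0.063 ] yaw 1.74 w 0.0556
```

View pics/c2.png

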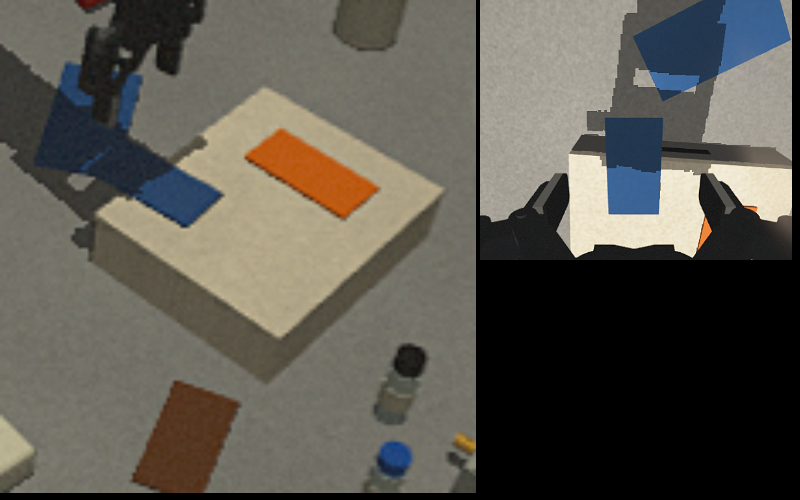

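The plate overhangs the front edge. In the wrist view its near end is at row 181 and the plinth's top front edge runs from (221,234) to (557,257). I'll check the edge distance, then grasp.

```bash
python3 - <<'E'
from h import *
e=onz(load('w5.png'),[(221,234),(557,257)],.06); print(np.round(e,4))
m=np.polyfit(e[:,1],e[:,0],1); ed=[np.polyval(m,.067+d) for d in(-.045,.045)]; print('edge',ed)
gx=min(.4455+.022,min(ed)-.018); print('gx',gx)
assert gx>.455
q=Q(1.7); 
robot.movel([gx,.0668,.13],frame=q,speed=.15) if False else robot.movel([gx,.0668,.13],speed=.15)
print(robot.movel([gx,.0668,.04],speed=.1,stop_force=8)); st()
robot.grip(0.0,squeeze=40); s=st()
robot.wait(.2)
robot.movel([gx,.0668,.06],speed=.06); st()
robot.movel([gx,.0668,.16],speed=.15); st(); near(snap('wrist','w6.png'))
snap('scene','s3.png')
a=cv2.resize(load('s3.png')['pixels'][60:260,300:470,::-1],None,fx=2.5,fy=2.5)
w=cv2.resize(load('w6.png')['pixels'][:,120:500,::-1],None,fx=.95,fy=.95)
o=np.zeros((500,800,3),np.uint8);o[:,:a.shape[1]]=a;o[:w.shape[0],430:430+w.shape[1]]=w; cv2.imwrite('pics/c3.png',o)
E
```

```text
[[0.4839 0.0047 0.06  ]
 [0.4945 0.2342 0.06  ]]
edge [np.float64(0.4846801106569304), np.float64(0.48884305265320066)]
gx 0.4666801106569304
False
11.77 [0.4673 0.0668 0.0406] F [ 0.3 -1.   0.4] op 1.0 gf 0.0
12.17 [0.4672 0.0668 0.0407] F [-0.8  0.7  2.9] op 0.638 gf 41.5
12.85 [0.4668 0.0668 0.0603] F [-0.5  0.4 -0.6] op 0.639 gf 42.2
13.67 [0.4659 0.0668 0.1589] F [-1.   0.6 -0. ] op 0.638 gf 42.2
px [[0.0, -6.1], [640.0, 28.6], [0.0, 225.0], [640.0, 225.0]] near mid [0.3365 0.0682 0.063 ] yaw 0.92 w 0.4066
```

View pics/c3.png

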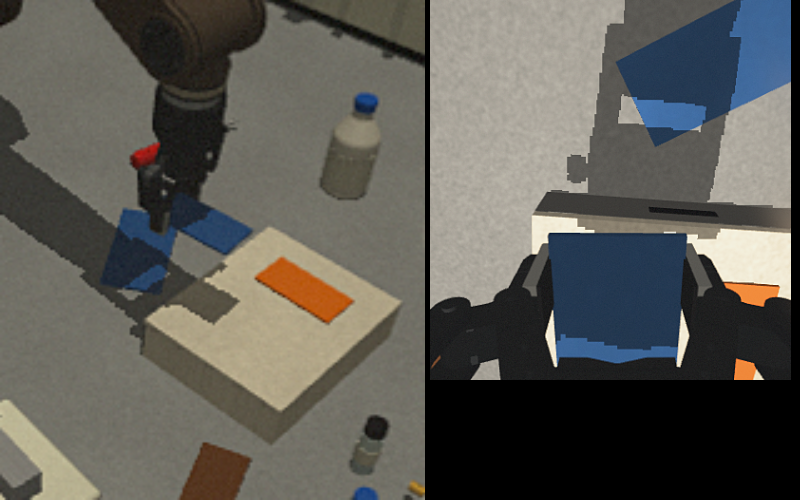

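The plate is held level, with its near edge at composite row 234, and the orange plate is undisturbed. I'll carry it to the balance and take a wrist look at the pan on the way.

```bash
python3 - <<'E'
from h import *
robot.movel([.4668,.0668,.2],speed=.2)
robot.move_ptp([.61,-.285,.22],Q(-8.3)); st()
snap('wrist','w7.png')
E
```

```text
15.53 [ 0.61   -0.2835  0.2198] F [ 0.4 -0.7 -0.3] op 0.637 gf 42.3
```

View pics/w7.png

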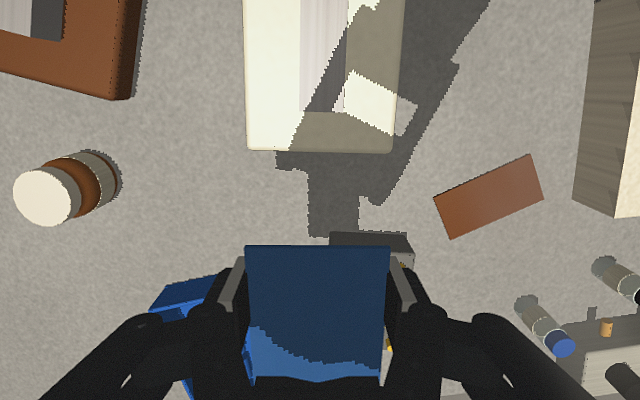

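```bash
python3 - <<'E'
from h import *
i=load('w7.png'); print('cam',-np.array(i['R']).T@i['t'])
print(np.round(onz(i,[(301,111),(346,111)],.07),4), 'body far edge',np.round(onz(i,[(247,150),(390,152)],.035),4), 'top side edges',np.round(onz(i,[(302,5),(301,105)],.07),4))
c,s=np.cos(np.radians(-8.3)),np.sin(np.radians(-8.3))
print('expected far corners',[(.5055+.045*c-d*s*18e-3,-.2663+.045*s+d*c*18e-3) for d in(-1,1)],'body mid far',.5055+.085*c,-.2663+.085*s)
E
```

```text
cam [ 0.53147265 -0.27150521  0.36249174]
[[ 0.547  -0.2865  0.07  ]
 [ 0.5522 -0.2502  0.07  ]] body far edge [[ 0.5768 -0.3442  0.035 ]
 [ 0.5979 -0.2109  0.035 ]] top side edges [[ 0.4702 -0.2737  0.07  ]
 [ 0.5423 -0.2857  0.07  ]]
expected far corners [(np.float64(0.5474302488900861), np.float64(-0.2906074932482853)), (np.float64(0.5526270721261212), np.float64(-0.2549845648418023))] body mid far 0.5896096920708623 -0.2785702770850827
```

```bash
python3 - <<'E'
from h import *
p=[.472,-.2589]; robot.move_ptp(p+[.16],Q(-8.8)); st()
robot.movel(p+[.100],speed=.1)
print(robot.movel(p+[.084],speed=.02,stop_force=3)); s=st()
snap('scene','s4.png')
a=cv2.resize(load('s4.png')['pixels'][190:300,235:365,::-1],None,fx=4.5,fy=4.5); cv2.imwrite('pics/c4.png',a)
E
```

```text
16.24 [ 0.4732 -0.259   0.1614] F [ 0.9 -0.7  0.2] op 0.641 gf 42.3
False
17.94 [ 0.4721 -0.259   0.0841] F [ 0.6  0.3 -0.5] op 0.636 gf 42.3
```

View pics/c4.png

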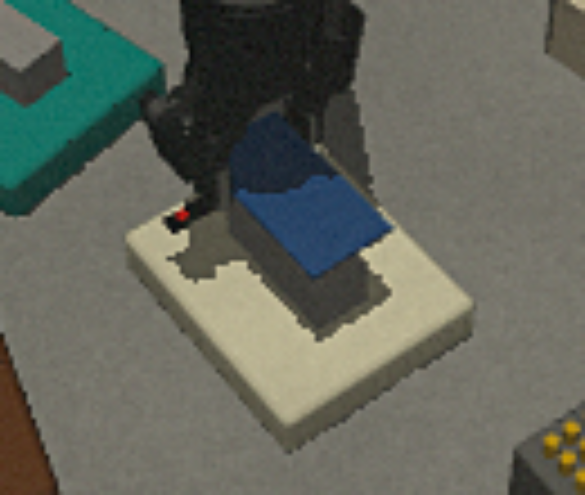

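Over the pan, the plate looks aligned with no contact yet. I'll keep descending under force guard; the fingertips still have room.

```bash
python3 - <<'E'
from h import *
p=[.472,-.2589]
print(robot.movel(p+[.072],speed=.015,stop_force=3)); s=st()
snap('scene','s5.png'); snap('wrist','w8.png')
a=cv2.resize(load('s5.png')['pixels'][190:300,235:330,::-1],None,fx=4.2,fy=4.2)
w=cv2.resize(load('w8.png')['pixels'][:,120:520,::-1],None,fx=.98,fy=.98)
o=np.zeros((470,800,3),np.uint8);o[:a.shape[0],:a.shape[1]]=a;o[:w.shape[0],402:402+w.shape[1]]=w; cv2.imwrite('pics/c5.png',o)
E
```

```text
False
18.94 [ 0.4721 -0.259   0.0721] F [-0.2  0.1 -0.1] op 0.64 gf 42.3
```

View pics/c5.png

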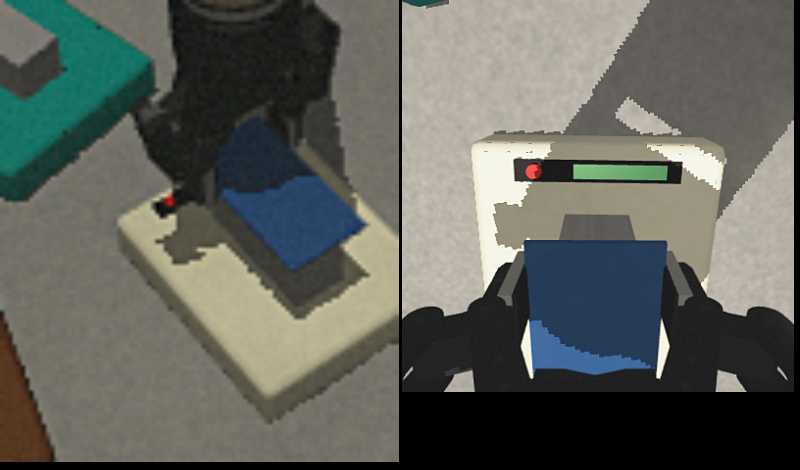

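```bash
python3 - <<'E'
from h import *
def width(f,a,b):
    i=load(f)
    for z in np.arange(.05,.13,.004):
        P=onz(i,[a,b],z); print(f,round(z,3),np.round(np.linalg.norm(P[0]-P[1]),4),np.round(P.mean(0),4))
i=load('w8.png'); width('w8.png',(245.5,245.9),(389.4,245))
print(np.round(onz(i,[((565-402)/.98+120,215/.98),((630-402)/.98+120,215/.98)],.07),4))
print(np.round(onz(i,[((513-402)/.98+120,180/.98),((681-402)/.98+120,183/.98)],.035),4))
E
```

```text
w8.png 0.05 0.0746 [ 0.4703 -0.2575  0.05  ]
w8.png 0.054 0.0728 [ 0.4684 -0.2572  0.054 ]
w8.png 0.058 0.0709 [ 0.4665 -0.257   0.058 ]
w8.png 0.062 0.0691 [ 0.4647 -0.2567  0.062 ]
w8.png 0.066 0.0673 [ 0.4628 -0.2564  0.066 ]
w8.png 0.07 0.0655 [ 0.4609 -0.2561  0.07  ]
w8.png 0.074 0.0637 [ 0.4591 -0.2558  0.074 ]
w8.png 0.078 0.0619 [ 0.4572 -0.2556  0.078 ]
w8.png 0.082 0.0601 [ 0.4554 -0.2553  0.082 ]
w8.png 0.086 0.0583 [ 0.4535 -0.255   0.086 ]
w8.png 0.09 0.0565 [ 0.4516 -0.2547  0.09  ]
w8.png 0.094 0.0546 [ 0.4498 -0.2544  0.094 ]
w8.png 0.098 0.0528 [ 0.4479 -0.2542  0.098 ]
w8.png 0.102 0.051 [ 0.446  -0.2539  0.102 ]
w8.png 0.106 0.0492 [ 0.4442 -0.2536  0.106 ]
w8.png 0.11 0.0474 [ 0.4423 -0.2533  0.11  ]
w8.png 0.114 0.0456 [ 0.4405 -0.253   0.114 ]
w8.png 0.118 0.0438 [ 0.4386 -0.2528  0.118 ]
w8.png 0.122 0.042 [ 0.4367 -0.2525  0.122 ]
w8.png 0.126 0.0402 [ 0.4349 -0.2522  0.126 ]
[[ 0.4463 -0.2678  0.07  ]
 [ 0.4508 -0.2387  0.07  ]]
[[ 0.4347 -0.2974  0.035 ]
 [ 0.4503 -0.2072  0.035 ]]
```

I had the sign wrong: the plate sits above the TCP, so contact is due at a TCP z of about 0.052. The wrist view has the near end at (.451,-.255), so the plate centre is (.5055,-.263), on the pan centre. I'll descend under guard.

```bash
python3 - <<'E'
from h import *
p=[.472,-.2589]
robot.movel(p+[.060],speed=.04)
print(robot.movel(p+[.046],speed=.012,stop_force=2.5)); s=st()
z=s['position'][2]
if z>.047:
    robot.grip(.75); robot.wait(.2); robot.grip(1.0); st()
    robot.movel(p+[.10],speed=.06); robot.movel(p+[.22],speed=.2); st()
    robot.move_ptp([.45,.0,.28],Q(-8.8))
snap('scene','s6.png'); snap('top','t6.png')
a=cv2.resize(load('s6.png')['pixels'][130:310,220:470,::-1],None,fx=1.9,fy=1.9)
w=cv2.resize(load('t6.png')['pixels'][140:240,320:420,::-1],None,fx=3.2,fy=3.2)
o=np.zeros((345,800,3),np.uint8);o[:a.shape[0],:a.shape[1]]=a;o[:320,478:798]=w; cv2.imwrite('pics/c6.png',o)
i=load('t6.png')
for c in blobs(i,*BLUE):
    q=quad(c); m=q.mean(0)
    if 340<m[0]<410 and 150<m[1]<230:
        P=onz(i,q,.073); print(np.round(P,4).tolist(),np.round(P.mean(0),4))
E
```

```text
True
20.26 [ 0.4719 -0.2589  0.051 ] F [0.1 0.5 4.4] op 0.64 gf 42.6
21.07 [ 0.4712 -0.2583  0.0501] F [0.9 0.2 0.3] op 0.999 gf 0.0
22.8 [ 0.4713 -0.2584  0.2184] F [ 0.1  0.4 -0.5] op 0.999 gf 0.0
[[0.5545, -0.3006, 0.073], [0.4459, -0.2827, 0.073], [0.4536, -0.2284, 0.073], [0.5623, -0.2454, 0.073]] [ 0.5041 -0.2643  0.073 ]
```

View pics/c6.png

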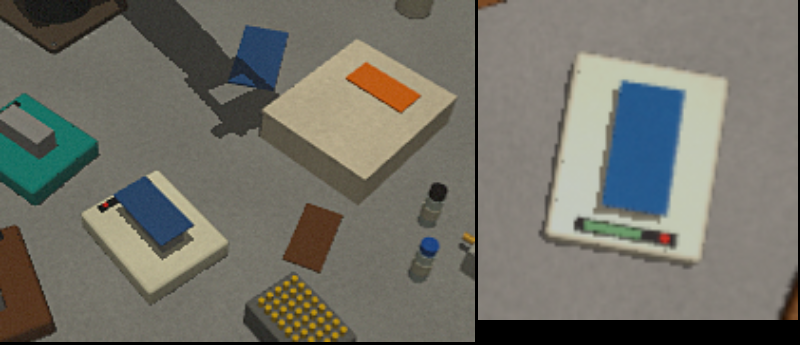

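The plate lies flat, centred (.504,-.264) and aligned on the pan. It has been let go, and the robot is clear.

```bash
python3 -c "
from station import robot
print(robot.job_done(), robot.state()['clock'])"
```

```text
the job is handed in; nothing more can be done
the job is handed in; nothing more can be done
```

The blue plate lies flat, centred and lengthwise on the white balance's pan and has been let go; the orange plate was left in place, and the job was handed in after about 24 s of the 48 s allowed (no verdict came back).

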